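# Feel for the check weight in its case and put it on the scale

## Robot

A 6-joint arm with a two-finger parallel gripper is mounted at the origin on the work surface. World frame = base frame: x ahead of the robot, y to its left, z up, the work surface at z = 0. Lengths are in m, angles in degrees, forces in N, time in s.
With the tool pointing down it reaches from about 0.25 to 0.8 m from the base axis. Payload 3.9 kg.
Tool frame: the origin (TCP) lies at the very end of the fingers, on their centre line; the grasp point (between the pads) lies 19 mm behind it; z points along the fingers, y is the line along which they close (so a half turn about z gives the same grasp; the last joint's range is limited). The gripper opens to 85 mm and grips with 20 to 120 N. Pads are 22 mm wide; open, the fingers measure 114 mm over their backs; the gripper's body (76 mm by 85 mm) begins 54 mm behind the grasp point. The pads swing forward as they close: fully open they stand 13 mm farther back than shut.
Start: joints at [72.995, 14.897, -7.913, 67.191, 0, 90], TCP at [0.154, 0.502, 0.231] pointing down, gripper open.
Joint ranges: [-159.42, 159.42], [-47.68, 98.78], [-73.54, 78.23], [-108.79, 121.32], [-90, 84.71], [-180, 180]. Speed limits (degrees/s): [147.25, 147.25, 180, 180, 180, 180].

## Interface

Orientations are given as [roll, pitch, yaw] about the fixed x, y, z axes, in that order (R = Rz(yaw) Ry(pitch) Rx(roll)).
In Python, from cell import telemetry, cams, ctrl, models gives the robot as it stands.
- The arm moves only by the shell command python3 -m jog 'ROWS' [OPENING] [FORCE]. ROWS is a JSON object of lists of equal length, an entry for each row: "translation": the shift along the tool's x, y, z each as a share of 500 mm, from -1 to 1, a list of three; "twist": the turn about the tool's z as a share of 90 degrees, from -1 to 1. A call has 1 to 10 rows; each row is the pose to reach, as a shift and turn from the pose commanded when the call began, along the tool's axes at that moment; what a row does not reach only later rows make up. A row lasts 1/8 s, in which the tool goes at most 62.5 mm and 10.7 degrees, less where a joint would pass 70% of its speed; a pose out of reach is approached as far as the arm can. A call with a number of a shift or a turn outside -1 to 1 is refused whole. A call with a gripper value outside its range is refused whole. OPENING is the opening, from 0 (shut) to 1 (fully open), set as the call begins (- or left out, the last holds). The fingers move at their own pace and stop on an object; FORCE is the grip in N (left out, the last holds). Time passes only in rows, so rows that repeat a pose let the fingers close. It gives the time, the measured TCP pose, the force, the opening and the grip force at its end, in the units of the state.
- telemetry.state(): the state, without advancing time (a new reading comes with each control period).
- cams.camera(name): name is "scene" or "top"; returns (picture, depth): 420x560x3 uint8, blue, green, red; 420x560 float32, m along the optical axis (not along the pixel's ray), 0 where there is no reading.
- cams.camera_info(name): a dict with "fovy" (degrees; the focal length in pixels is half the picture's height over the tangent of half this angle, whatever the lens; pixels are square), "cx", "cy" (the principal point, pixels), "view" (4x4, takes a point from world to camera coordinates). Camera axes: x right, y up, looking along -z (the intrinsics and any distortion apply to the point x, -y, -z); pixel columns grow to the right and rows downward; lengths in m; the calibration is good to about 2 mm. A picture is of the moment at which its call begins. camera_info takes no time and is no camera call.
- ctrl.job_done(): hands the job in; it is judged then, once.
Trained networks look in the newest picture that a camera, given by its name, has taken for a name from the list of things; names that differ only in an ending like _2 or _b are one class to them, and where a whole thing is asked for, a point or a joint stands for the part that bears it (a point fixed in the world has none). Each returns a list of dicts, best first, with "conf" (0 to 1); they miss things now and then, are a little off and sometimes report something else, mostly with a low value. They report only what shows in the picture. A call takes as long as a camera call. They do not tell look-alikes from the thing itself.
- models.find_in(camera, target): "at" ([column, row] in pixels, amid what is visible of it).
The state is a dict: "time_s": time; "joints": joint angles; "joint_vel": joint speeds; "joint_efforts": joint torques, N m; "eef_pos": TCP position; "orientation": TCP orientation; "ft_force": force on the tool from outside, world axes, zero at the start; "moment": the same for the moment, N m; "grip_width": finger opening in m; "grip_force": force on a finger pad.
Only numpy, scipy, OpenCV 4.12 (cv2) and the standard library are available. Lean on these libraries where they do the work, as an engineer would, in place of code of your own. Each camera call takes 0.05 s, during which the arm holds its last target. There are 200 camera calls.

## Task

Lift the lid of the blue weight case until it rests on its stop and leave it up. The lid hides the inside, so feel about in there for the one loose steel check weight, lift it out and set it gently on the scale's pan, without bottoming the pan; leave it there, and leave the other things on the bench alone.

Things in the scene. Friction and masses are not known exactly. Their poses are not given: they have to be found in the camera images.
- case: Blue opaque plastic box fixed to the bench, 190 (x) x 250 (y) x 60 (z) mm outside, walls and floor 4 mm. Origin: centre of its underside; x points away from the robot towards the hinge, z up. Lid hinged along the far (+x) top rim. Inside is one loose thing, the steel check weight, whose place is NOT reported. Reach in from the robot's side with the tool leaning back parallel to the lid.
- search_left (a point): Left (+y) end of the line on the case's inner floor, parallel to case y, on which the weight's centre lies within 10 mm to either side. The weight: a steel bar 56 mm long, 20 wide, 22 high, with a ridge 36 x 12 x 6 mm along its top (28 mm in all), 0.17 to 0.26 kg, lying flat, its length within 0.2 rad of case x. It slides if pushed sideways. This point: case (+30, +80, +4) mm.
- search_right (a point): Right (-y) end of that line: case (+30, -80, +4) mm, on the inner floor. The weight's centre lies anywhere between the two ends. Even with the lid up the weight is in the lid's shadow, hidden from above and from the far side; fingers pointing down and towards case +x, 0.6 rad from vertical, reach the line with room to both lid and front wall.
- lid (a joint): Angle of the case's lid, rad: 0 shut, grows as its front edge rises, 0.95 on its stop (54 degrees from horizontal). A stiff friction hinge (about 0.25 N m): it stays where it is left. The lid is a blue plate 190 x 250 x 6 mm, 0.18 kg.
- lid_handle (a point): Middle of the lid's black bar handle: a round bar 11 mm thick and 100 mm long, parallel to the hinge (case y), on two end posts; it stands 35 mm off the lid's upper face, 30 mm in from the lid's front edge. With the lid shut it is 160 mm from the hinge line and 41 mm above it.
- lid_hinge (a point): Middle of the lid's hinge line, on the far top rim of the case; the hinge runs along the case's y axis.
- pan (a joint): How far the scale's pan has sunk, m: 0 empty, 0.025 on its bottom stop; spring 250 N/m, so the weight alone sinks it about 7 to 10 mm.
- pan_top (a point): Centre of the upper face of the scale's pan: a level steel plate 110 (x) x 120 (y) mm, its upper face 79 mm above the bench when empty. It stands on the far half of a grey scale housing 210 x 130 x 45 mm (fixed to the bench) whose round dial lies on the near half, facing up; the axes are the housing's, x away from the dial.
- plate: Bystander: reddish-brown loading plate with slots, about 200 x 120 x 4 mm, lying flat; origin under the centre of its slotted part.
- carton: Bystander: small open cardboard tray 80 x 120 x 35 mm; origin at the centre of its underside.
- jar: Bystander: clear lidded jar, 54 mm across and 75 mm high; origin at the centre of its underside.
Not all that is in view belongs to the job. Of the things that look like the part that bears pan, the larger one is meant.

How it is judged:
By the outcome, as a careful person would: the job done as asked, in the order asked, and still so for the second after the job is handed in, with the robot touching nothing.
It also fails if it takes over 67 s, if anything falls off the work surface, if the arm or the gripper's body presses on something with over 40 N, if the wrist force passes 120 N, or if a joint passes its speed limit or range.

## Working session

There is one attempt and no reset: what is moved stays moved. The work goes in short steps, Python scripts to look and compute and a shell command to move; the robot and the scene stay as the last step left them, time stands still between calls to the robot, and variables do not carry over. Pictures are saved under pics/ and viewed, at most 10 in all, crops included, and the job is handed in when it is done.

```bash
ls; mkdir -p pics; python3 - <<'E'
from cell import telemetry,cams,models
import cv2,numpy as np
print(telemetry.state())
for n in("scene","top"):
    p,d=cams.camera(n); cv2.imwrite(f"pics/{n}0.png",p); np.save(f"pics/{n}0.npy",d)
    i=cams.camera_info(n); print(n,i)
    for t in("case","lid_handle","pan","lid","plate","carton","jar"):
        print(t,[(np.round(r["at"]).tolist(),round(r["conf"],2)) for r in models.find_in(n,t)])
E
```

```text
pics
{'time_s': 0.0, 'joints': array([ 7.29947437e+01,  1.49357351e+01, -7.98589998e+00,  6.71914547e+01,
        1.18318484e-03,  8.99997403e+01]), 'joint_vel': array([-0.07219234, -0.06466893, -0.04461441, -0.02816413, -0.05397414,
       -0.01454813]), 'joint_efforts': array([-1.26314394e-04, -4.05675638e+01,  2.53924227e+01,  1.88991276e-02,
        2.29741397e-05,  1.37158142e-05]), 'eef_pos': array([0.15333258, 0.50138638, 0.23046397]), 'orientation': array([-1.79886910e+02, -1.18369515e-03,  1.62995001e+02]), 'ft_force': array([ 0.16242867, -0.33429231, -0.25164301]), 'moment': array([-0.00792197,  0.02606172,  0.01774765]), 'grip_force': 0.0, 'grip_width': 0.08561320842737546}
scene {'fovy': 55.56385205912886, 'cx': 278.7193606380974, 'cy': 206.99093048450376, 'view': array([[ 0.02268343,  0.99966576, -0.01240262, -0.01979187],
       [-0.62196864,  0.02382362,  0.78267966,  0.3245549 ],
       [ 0.78271353, -0.01003982,  0.62230116, -1.74961313],
       [ 0.        ,  0.        ,  0.        ,  1.        ]])}
case [([340.0, 201.0], 0.71)]
lid_handle [([344.0, 190.0], 0.57), ([340.0, 201.0], 0.53)]
pan [([161.0, 248.0], 0.93), ([234.0, 196.0], 0.67)]
lid [([342.0, 192.0], 0.59)]
plate [([267.0, 264.0], 0.91)]
carton [([414.0, 196.0], 0.71), ([341.0, 204.0], 0.63)]
jar [([139.0, 207.0], 0.68)]
top {'fovy': 52.60100427646041, 'cx': 278.0026880485407, 'cy': 216.34642172532696, 'view': array([[-0.01685143, -0.99984435,  0.00522621,  0.02514695],
       [ 0.98712234, -0.01580495,  0.15918446, -0.61493913],
       [-0.15907708,  0.0078414 ,  0.98723503, -1.32582325],
       [ 0.        ,  0.        ,  0.        ,  1.        ]])}
case [([215.0, 243.0], 0.84)]
lid_handle [([214.0, 240.0], 0.71)]
pan [([325.0, 230.0], 0.91), ([382.0, 172.0], 0.63)]
lid [([217.0, 244.0], 0.63)]
plate [([290.0, 174.0], 0.55)]
carton [([140.0, 249.0], 0.94)]
jar [([418.0, 233.0], 0.57)]
```

View pics/scene0.png

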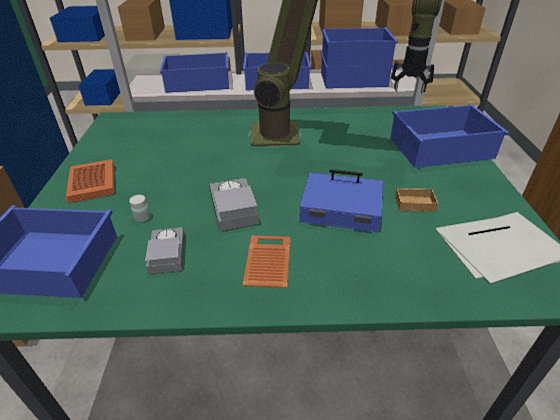

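View pics/top0.png

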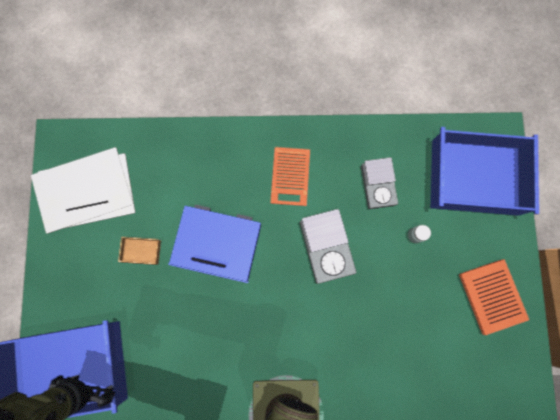

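The scene view shows the blue case at about (342,200) with its handle at (346,174). The larger scale is at (235,203), and the smaller look-alike is at (166,250). In the top view the case is at (215,243), its handle at (208,262), and the large scale at (328,245) with its pan at (323,230).

```bash
cat > h.py <<'E'
import numpy as np,cv2
from cell import cams
def cloud(n,d):
    i=cams.camera_info(n);f=d.shape[0]/2/np.tan(np.radians(i["fovy"]/2))
    v,u=np.mgrid[:d.shape[0],:d.shape[1]]
    c=np.stack([(u-i["cx"])/f*d,-(v-i["cy"])/f*d,-d,np.ones_like(d)],-1)
    return (c@np.linalg.inv(i["view"]).T)[...,:3]
def rect(P):
    (c,s,a)=cv2.minAreaRect((P[:,:2]*1000).astype(np.float32));return np.round(c,1),np.round(s,1),round(a,2)
E
python3 - <<'E'
from h import *
for n,rc,rs in(("top",(160,195,270,290),(295,200,360,290)),("scene",(295,165,390,235),(205,172,265,232))):
    p=cv2.imread(f"pics/{n}0.png");d=np.load(f"pics/{n}0.npy");X=cloud(n,d)
    hsv=cv2.cvtColor(p,cv2.COLOR_BGR2HSV)
    def m(r): q=np.zeros(d.shape,bool);q[r[1]:r[3],r[0]:r[2]]=1;return q&(d>0)
    M=m(rc)
    z=X[...,2]
    lid=M&(z>.05)&(z<.078)&(hsv[...,1]>90)&(abs(hsv[...,0].astype(int)-118)<12)
    print(n,"lid",lid.sum(),np.median(z[lid]),rect(X[lid]))
    hd=M&(z>.085); print("handle",hd.sum(),np.percentile(z[hd],[10,50,90]),rect(X[hd]),X[hd].mean(0))
    S=m(rs); pan=S&(z>.068)&(z<.09);print("pan",pan.sum(),np.median(z[pan]),rect(X[pan]))
    ho=S&(z>.03)&(z<.09);print("housing",ho.sum(),rect(X[ho]));dial=S&(z>.035)&(z<.055);print("dial part",rect(X[dial]),np.median(z[dial]))
    print("bench z",np.median(z[300:310,200:350]))
E
```

```text
top lid 4713 0.06652222022018539 (array([530.8, 216.5]), array([253.7, 195.8]), 76.28)
handle 130 [0.10148887 0.10589576 0.10941638] (array([468.5, 230. ]), array([109.2,  10.9]), 76.33) [0.46844611 0.23013149 0.10582644]
pan 1318 0.07857931791996653 (array([ 564.5, -132.5]), array([110.4, 120.2]), 13.97)
housing 2712 (array([ 516. , -144.3]), array([210.3, 130.5]), 13.82)
dial part (array([ 515.4, -144.5]), array([209.1, 130.5]), 13.77) 0.04566860299611797
bench z -0.0002963214447201379
scene lid 2894 0.06652352036233494 (array([541.3, 216.2]), array([252.6, 204.5]), 76.28)
handle 130 [0.09596056 0.10419478 0.10762647] (array([474.4, 230.2]), array([109.2,  13.3]), 75.3) [0.47454158 0.22948356 0.10263567]
pan 831 0.07889500923450543 (array([ 568.6, -131.9]), array([115.7, 120.5]), 14.36)
housing 1675 (array([ 520.4, -144.3]), array([217.7, 130.2]), 13.96)
dial part (array([ 520.4, -144.3]), array([217.7, 130.2]), 13.96) 0.04514443938397106
bench z 0.00011698662729975329
```

```bash
cat >> h.py <<'E'
from cell import telemetry
from scipy.spatial.transform import Rotation as Ro
def st():
    s=telemetry.state();return s,np.array(s["eef_pos"]),Ro.from_euler("xyz",s["orientation"],degrees=True)
def to(*targets):
    s,p,R=st();print("t",round(s["time_s"],2),"p",np.round(p,4),"rpy",np.round(s["orientation"],1),"F",np.round(s["ft_force"],1),"w",round(s["grip_width"],4),"j",np.round(s["joints"],1))
    for t in targets: print(t,"->",np.round(R.inv().apply(np.array(t)-p)/.5,4))
cx=np.array([.971,-.237,0]);cy=np.array([.237,.971,0]);C=np.array([.531,.2165,0]);H=np.array([.623,.194,.06]);zz=np.array([0,0,1.])
def case(x,y,z): return C+x*cx+y*cy+z*zz
E
python3 -c "
from h import *
to([.469,.2305,.2])"
```

```text
t 0.8 p [0.1535 0.502  0.2313] rpy [180.  -0. 163.] F [ 0.3 -0.1 -0.9] w 0.0857 j [73.  14.9 -7.9 67.2  0.  90. ]
[0.469, 0.2305, 0.2] -> [-0.7622 -0.3348  0.0627]
```

```bash
python3 -m jog '{"translation":[[-0.1,-0.04,0.0],[-0.2,-0.08,0.0],[-0.3,-0.12,0],[-0.4,-0.17,0.01],[-0.5,-0.22,0.02],[-0.6,-0.26,0.04],[-0.7,-0.3,0.06],[-0.762,-0.335,0.063],[-0.762,-0.335,0.063],[-0.762,-0.335,0.063]],"twist":[0.1,0.21,0.32,0.43,0.54,0.65,0.76,0.87,0.963,0.963]}' 0.6 40; python3 -c "
from h import *
to([.469,.2305,.092])"
```

```text
time_s: 2.05
eef_pos: [0.4691, 0.23, 0.1997]
orientation: [-180.0, 0.0, 76.4]
ft_force: [0.2, -0.5, -0.6]
grip_width: 0.0513
grip_force: 0.0
t 2.05 p [0.4691 0.23   0.1997] rpy [-180.     0.    76.4] F [ 0.2 -0.5 -0.6] w 0.0513 j [ 26.1  15.6 -11.8  62.6   0.  129.8]
[0.469, 0.2305, 0.092] -> [ 0.001  -0.0005  0.2154]
```

```bash
python3 -m jog '{"translation":[[0,0,0.08],[0,0,0.16],[0,0,0.21],[0,0,0.227],[0,0,0.227]],"twist":[0,0,0,0,0]}' 0.6; python3 -m jog '{"translation":[[0,0,0],[0,0,0],[0,0,0],[0,0,0],[0,0,0]],"twist":[0,0,0,0,0]}' 0 25;  python3 -c "
from h import *
to([.469,.2305,.092])"
```

```text
time_s: 2.68
eef_pos: [0.4687, 0.2308, 0.0864]
orientation: [-180.0, 0.0, 76.4]
ft_force: [0.3, 0.3, 0.6]
grip_width: 0.0512
grip_force: 0.0
time_s: 3.3
eef_pos: [0.4708, 0.2306, 0.0869]
orientation: [179.8, -0.1, 76.3]
ft_force: [5.3, -1.6, -1.2]
grip_width: 0.0098
grip_force: 25.8
t 3.3 p [0.4708 0.2306 0.0869] rpy [ 1.798e+02 -1.000e-01  7.630e+01] F [ 5.3 -1.6 -1.2] w 0.0098 j [ 2.610e+01  2.070e+01 -2.260e+01  4.650e+01 -1.000e-01  1.298e+02]
[0.469, 0.2305, 0.092] -> [-0.0011 -0.0033 -0.0101]
```

```bash
python3 -m jog '{"translation":[[0,0.004,-0.016],[0,0.01,-0.032],[0,0.016,-0.047],[0,0.023,-0.062],[0,0.031,-0.077],[0,0.039,-0.091],[0,0.048,-0.105],[0,0.057,-0.118],[0,0.068,-0.131],[0,0.079,-0.143]],"twist":[0,0,0,0,0,0,0,0,0,0]}' 0 20;  python3 -c "
from h import *
to([.469,.2305,.092])"
```

```text
time_s: 4.55
eef_pos: [0.5063, 0.2218, 0.1581]
orientation: [-179.8, -0.1, 76.4]
ft_force: [-0.7, 5.9, -3.4]
grip_width: 0.0098
grip_force: 24.3
t 4.55 p [0.5063 0.2218 0.1581] rpy [-1.798e+02 -1.000e-01  7.640e+01] F [-0.7  5.9 -3.4] w 0.0098 j [ 23.6  20.  -11.8  58.3   0.2 127.2]
[0.469, 0.2305, 0.092] -> [-0.0008 -0.0762  0.1325]
```

```bash
python3 -m jog '{"translation":[[0,0.011,-0.012],[0,0.023,-0.023],[0,0.036,-0.034],[0,0.049,-0.044],[0,0.063,-0.053],[0,0.077,-0.061],[0,0.092,-0.07],[0,0.107,-0.076],[0,0.128,-0.085],[0,0.128,-0.085]],"twist":[0,0,0,0,0,0,0,0,0,0]}' 0 20;  python3 - <<'E'
from h import *
to([.469,.2305,.092])
for n in("top","scene"):
    p,d=cams.camera(n); cv2.imwrite(f"pics/{n}1.png",p); np.save(f"pics/{n}1.npy",d)
p=cv2.imread("pics/scene1.png")[120:260,240:460]
cv2.imwrite("pics/s1c.png",cv2.resize(p,None,fx=3,fy=3))
E
```

```text
time_s: 5.8
eef_pos: [0.5682, 0.2066, 0.2032]
orientation: [-179.9, -0.1, 76.4]
ft_force: [-5.0, 4.2, 10.6]
grip_width: 0.0098
grip_force: 25.0
t 5.8 p [0.5682 0.2066 0.2032] rpy [-1.799e+02 -1.000e-01  7.640e+01] F [-5.   4.2 10.6] w 0.0098 j [ 19.9  23.4   0.6  67.1   0.2 123.5]
[0.469, 0.2305, 0.092] -> [-0.0008 -0.2038  0.2226]
```

View pics/s1c.png

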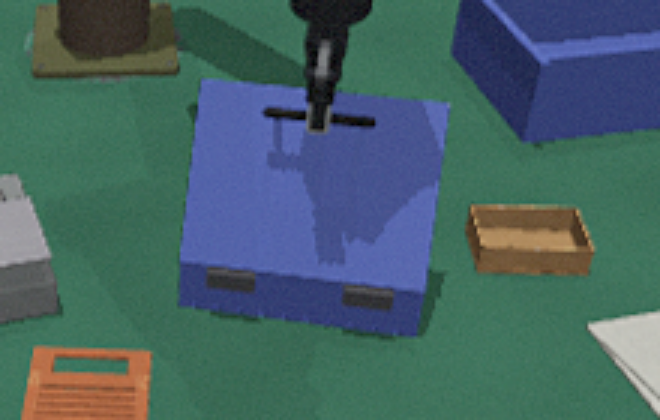

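The crop shows the lid up, with the gripper still on the bar at about (318,120). I'll measure the lid angle from depth.

```bash
cat >> h.py <<'E'
def lidang(n,p,d):
    X=cloud(n,d);hsv=cv2.cvtColor(p,cv2.COLOR_BGR2HSV);z=X[...,2]
    Q=(X-H)@np.c_[cx,cy,zz]
    m=(d>0)&(hsv[...,1]>90)&(abs(hsv[...,0].astype(int)-118)<12)&(abs(Q[...,1])<.12)&(z>.09)&(z<.2)&(Q[...,0]<.0)&(Q[...,0]>-.125)
    P=Q[m];
    for k in range(4):
        A=np.c_[P[:,0],P[:,1],np.ones(len(P))];c=np.linalg.lstsq(A,P[:,2],rcond=None)[0];r=P[:,2]-A@c;P=P[abs(r)<max(2.5*np.median(abs(r)),.001)]
    print(n,len(P),"lid rad",np.arctan(-c[0]),"z@hinge",c[2])
E
python3 -c "
from h import *
for n in('top','scene'): lidang(n,cv2.imread(f'pics/{n}1.png'),np.load(f'pics/{n}1.npy'))"
python3 -m jog '{"translation":[[0,0.004,0.0],[0,0.01,0.002],[0,0.01,0.002],[0,0.01,0.002]],"twist":[0,0,0,0]}' 0 20;  python3 - <<'E'
from h import *
to([.469,.2305,.092])
for n in("top","scene"):lidang(n,*cams.camera(n))
E
```

```text
top 657 lid rad 0.9453226800530591 z@hinge 0.01293137752613919
scene 2864 lid rad 0.9404801007632835 z@hinge 0.0172919234536453
time_s: 6.4
eef_pos: [0.5684, 0.2066, 0.203]
orientation: [-179.5, -0.2, 76.4]
ft_force: [-15.8, 6.8, 19.0]
grip_width: 0.0103
grip_force: 26.1
t 6.4 p [0.5684 0.2066 0.203 ] rpy [-179.5   -0.2   76.4] F [-15.8   6.8  19. ] w 0.0103 j [ 19.7  23.7   1.   67.6   0.4 123.3]
[0.469, 0.2305, 0.092] -> [-0.0007 -0.2023  0.224 ]
top 611 lid rad 0.9482786774126576 z@hinge 0.012541054152314686
scene 2867 lid rad 0.9438979167858984 z@hinge 0.016746708336567075
```

```bash
python3 -m jog '{"translation":[[0,-0.01,-0.002],[0,-0.012,0.004],[0,-0.012,0.004],[0,-0.012,0.004]],"twist":[0,0,0,0]}' 0.22 20; python3 -m jog '{"translation":[[0,0,-0.04],[0,0,-0.1],[0,0,-0.2],[0,0,-0.3],[0,0,-0.3]],"twist":[0,0,0,0,0]}' 0.22; python3 - <<'E'
from h import *
to([.469,.2305,.092])
p,d=cams.camera("scene");lidang("scene",p,d)
H=H
E
```

```text
time_s: 7.0
eef_pos: [0.5686, 0.2058, 0.1968]
orientation: [-180.0, 0.0, 76.3]
ft_force: [-0.4, 0.3, 0.6]
grip_width: 0.0187
grip_force: 0.0
time_s: 7.62
eef_pos: [0.5706, 0.2067, 0.3519]
orientation: [179.6, -0.3, 76.3]
ft_force: [0.4, -0.6, -0.2]
grip_width: 0.0186
grip_force: 0.0
t 7.62 p [0.5706 0.2067 0.3519] rpy [179.6  -0.3  76.3] F [ 0.4 -0.6 -0.2] w 0.0186 j [ 19.9  22.4  20.8  88.   -0.  123.6]
[0.469, 0.2305, 0.092] -> [-0.0042 -0.2126  0.5181]
scene 2885 lid rad 0.9413831235579541 z@hinge 0.017116339973623395
```

```bash
python3 -c "
from h import *
to([.68,-.166,.4],[.95,-.232,.4],[1.05,-.256,.4])"
```

```text
t 7.67 p [0.5698 0.2064 0.3492] rpy [ 1.798e+02 -1.000e-01  7.630e+01] F [ 0.2  0.3 -1.2] w 0.0192 j [ 19.9  22.4  20.6  87.9  -0.  123.6]
[0.68, -0.166, 0.4] -> [-0.6712  0.3908 -0.1017]
[0.95, -0.232, 0.4] -> [-0.6717  0.9467 -0.0996]
[1.05, -0.256, 0.4] -> [-0.6709  1.1524 -0.0988]
```

```bash
python3 -m jog '{"translation":[[-0.1,0.06,-0.03],[-0.2,0.12,-0.06],[-0.3,0.18,-0.1],[-0.4,0.24,-0.1],[-0.5,0.3,-0.1],[-0.6,0.36,-0.1],[-0.67,0.42,-0.1],[-0.67,0.54,-0.1],[-0.67,0.66,-0.1],[-0.67,0.78,-0.1]],"twist":[0,0,0,0,0,0,0,0,0,0]}' 0.6; python3 -c "
from h import *
to([.95,-.232,.4])"; python3 -m jog '{"translation":[[0,0.12,0],[0,0.24,0],[0,0.24,0]],"twist":[0,0,0]}'; python3 -c "
from h import *
to([.95,-.232,.4])"
```

```text
time_s: 8.93
eef_pos: [0.6977, -0.17, 0.3941]
orientation: [-178.2, 0.0, 76.3]
ft_force: [-0.1, 0.1, 0.6]
grip_width: 0.051
grip_force: 0.0
t 8.93 p [ 0.6977 -0.17    0.3941] rpy [-178.2    0.    76.3] F [-0.1  0.1  0.6] w 0.051 j [-13.7  48.7  78.2 121.3  -0.   90. ]
[0.95, -0.232, 0.4] -> [-0.0014  0.519  -0.0286]
time_s: 9.3
eef_pos: [0.7012, -0.1705, 0.3818]
orientation: [-177.3, -0.0, 76.4]
ft_force: [-0.5, -0.4, 0.9]
grip_width: 0.0512
grip_force: 0.0
t 9.3 p [ 0.7012 -0.1705  0.3818] rpy [-177.3   -0.    76.4] F [-0.5 -0.4  0.9] w 0.0512 j [-13.7  49.7  78.2 121.3  -0.   90. ]
[0.95, -0.232, 0.4] -> [-0.0022  0.5103 -0.061 ]
```

```bash
python3 -m jog '{"translation":[[0,-0.1,0],[0,-0.2,-0.1],[0,-0.3,-0.2],[0,-0.4,-0.3],[0,-0.5,-0.42],[0,-0.5,-0.54],[0,-0.5,-0.66],[0,-0.5,-0.78]],"twist":[0,0,0,0,0,0,0,0]}'; python3 -c "
from h import *
to([.95,-.232,.4])"
```

```text
time_s: 10.3
eef_pos: [0.4471, -0.1089, 0.5754]
orientation: [179.6, 0.0, 76.3]
ft_force: [0.8, -0.8, 0.2]
grip_width: 0.0513
grip_force: 0.0
t 10.3 p [ 0.4471 -0.1089  0.5754] rpy [179.6   0.   76.3] F [ 0.8 -0.8  0.2] w 0.0513 j [-13.7  16.4  48.1 121.3  -0.   90. ]
[0.95, -0.232, 0.4] -> [-0.0016  1.0328  0.3586]
```

```bash
python3 -m jog '{"translation":[[0,0,-0.12],[0,0,-0.24],[0,0,-0.36],[0,0,-0.48],[0,0,-0.6],[0,0,-0.8],[0,0,-1],[0,0,-1]],"twist":[0,0,0,0,0,0,0,0]}'; python3 -c "
from h import *
to([.95,-.232,.4])"
```

```text
time_s: 11.3
eef_pos: [0.3986, -0.0971, 0.6065]
orientation: [176.4, 0.0, 76.3]
ft_force: [0.0, 0.6, 0.7]
grip_width: 0.0512
grip_force: 0.0
t 11.3 p [ 0.3986 -0.0971  0.6065] rpy [176.4   0.   76.3] F [0.  0.6 0.7] w 0.0512 j [-13.7  10.2  45.1 121.3   0.   90. ]
[0.95, -0.232, 0.4] -> [-0.0014  1.1069  0.4843]
```

```bash
python3 -m jog '{"translation":[[0,0,-0.12],[0,0,-0.24],[0,0,-0.36],[0,0,-0.48]],"twist":[0,0,0,0]}'; python3 -c "
from h import *
to([.95,-.232,.4])";python3 -m jog '{"translation":[[0,0.1,0],[0,0.2,0],[0,0.2,0]],"twist":[0,0,0]}'; python3 -c "
from h import *
to([.95,-.232,.4])"
```

```text
time_s: 11.8
eef_pos: [0.3741, -0.0912, 0.6297]
orientation: [173.1, 0.0, 76.3]
ft_force: [-0.6, -0.3, -0.4]
grip_width: 0.0511
grip_force: 0.0
t 11.8 p [ 0.3741 -0.0912  0.6297] rpy [173.1   0.   76.3] F [-0.6 -0.3 -0.4] w 0.0511 j [-13.7   6.7  44.9 121.3  -0.   90. ]
[0.95, -0.232, 0.4] -> [-0.0013  1.1217  0.5993]
time_s: 12.18
eef_pos: [0.4684, -0.1141, 0.615]
orientation: [172.2, 0.0, 76.3]
ft_force: [-0.8, -0.0, -1.1]
grip_width: 0.0511
grip_force: 0.0
t 12.18 p [ 0.4684 -0.1141  0.615 ] rpy [172.2   0.   76.3] F [-0.8 -0.  -1.1] w 0.0511 j [-13.7  16.4  55.4 121.1  -0.   90. ]
[0.95, -0.232, 0.4] -> [-0.0014  0.9237  0.5612]
```

```bash
python3 -m jog '{"translation":[[0,0.05,-0.12],[0,0.1,-0.24],[0,0.15,-0.36],[0,0.2,-0.48],[0,0.25,-0.6],[0,0.3,-0.72],[0,0.35,-0.84],[0,0.4,-0.96],[0,0.4,-1],[0,0.4,-1]],"twist":[0,0,0,0,0,0,0,0,0,0]}'; python3 -c "
from h import *
to([.95,-.232,.4])"
```

```text
time_s: 13.42
eef_pos: [0.4674, -0.1138, 0.64]
orientation: [168.4, 0.0, 76.3]
ft_force: [-0.8, -0.1, -0.1]
grip_width: 0.0509
grip_force: 0.0
t 13.43 p [ 0.4674 -0.1138  0.64  ] rpy [168.4   0.   76.3] F [-0.8 -0.1 -0.1] w 0.0509 j [-13.7  15.4  58.3 121.3  -0.   90. ]
[0.95, -0.232, 0.4] -> [-0.0014  0.8763  0.6707]
```

```bash
python3 -m jog '{"translation":[[0,0.3,-0.9],[0,0.3,-0.9],[0,0.3,-0.9]],"twist":[0,0,0]}' | grep orient;python3 -m jog '{"translation":[[0,0.3,-0.9],[0,0.3,-0.9],[0,0.3,-0.9]],"twist":[0,0,0]}'| grep orient;python3 -m jog '{"translation":[[0,0,-0.9],[0,0,-0.9],[0,0,-0.9]],"twist":[0,0,0]}'| grep orient;python3 -m jog '{"translation":[[0,0.3,-0.9],[0,0.3,-0.9],[0,0.3,-0.9]],"twist":[0,0,0]}'| grep orient; python3 -c "
from h import *
to([.95,-.232,.4])"
```

```text
orientation: [164.8, 0.0, 76.3]
orientation: [161.5, 0.0, 76.3]
orientation: [158.4, 0.0, 76.3]
orientation: [155.0, 0.0, 76.3]
t 14.93 p [ 0.3632 -0.0884  0.7395] rpy [155.    0.   76.3] F [-0.2 -0.   0. ] w 0.0516 j [-13.7   2.3  58.6 121.2  -0.   90. ]
[0.95, -0.232, 0.4] -> [-0.0015  0.8083  1.1257]
```

```bash
python3 -m jog '{"translation":[[0,0.4,-0.9],[0,0.4,-0.9],[0,0.4,-0.9]],"twist":[0,0,0]}' | grep orient;python3 -m jog '{"translation":[[0,0.4,-0.9],[0,0.4,-0.9],[0,0.4,-0.9]],"twist":[0,0,0]}'| grep orient;python3 -m jog '{"translation":[[0,0.4,-0.9],[0,0.4,-0.9],[0,0.4,-0.9]],"twist":[0,0,0]}'| grep orient; python3 -c "
from h import *
to([.95,-.232,.4])"
```

```text
orientation: [151.7, 0.0, 76.3]
orientation: [148.2, 0.0, 76.3]
orientation: [144.8, 0.0, 76.3]
t 16.05 p [ 0.3282 -0.0799  0.8027] rpy [144.8   0.   76.3] F [-0.1 -0.1 -1.1] w 0.0511 j [-13.7  -1.5  64.9 121.3  -0.   90. ]
[0.95, -0.232, 0.4] -> [-0.0015  0.5817  1.3963]
```

```bash
sed -i 's/C=np.array(\[.531,.2165,0\])/C=np.array([.533,.2155,0])/' h.py; python3 -c "
from h import *
to(case(-80,40,176)/1 if 0 else case(-.08,.04,.3),case(-.08,.04,.176))"
```

```text
t 16.05 p [ 0.3282 -0.0799  0.8027] rpy [144.8   0.   76.3] F [-0.1 -0.1 -1.1] w 0.0511 j [-13.7  -1.5  64.9 121.3  -0.   90. ]
[0.4648 0.2733 0.3   ] -> [ 0.7511 -0.4992  0.8782]
[0.4648 0.2733 0.176 ] -> [ 0.7511 -0.6422  1.0808]
```

```bash
python3 -m jog '{"translation":[[0.07,-0.045,0.08],[0.14,-0.09,0.16],[0.21,-0.135,0.24],[0.28,-0.18,0.32],[0.35,-0.225,0.4],[0.42,-0.27,0.48],[0.49,-0.315,0.56],[0.56,-0.36,0.64],[0.63,-0.41,0.72],[0.7,-0.45,0.8]],"twist":[-0.1,-0.2,-0.3,-0.4,-0.5,-0.6,-0.7,-0.8,-0.9,-1]}' 1; python3 -m jog '{"translation":[[0,0,0],[0,0,0],[0,0,0]],"twist":[0,0,0]}' 1 >/dev/null;python3 -c "
from h import *
to(case(-.08,.04,.3),case(-.08,.04,.176),case(-.08,.04,.176)+.1*np.array([.5597,-.1366,-.817]))
print(st()[2].as_matrix()@np.eye(3), np.r_[.5597,-.1366,-.817])"
```

```text
time_s: 17.3
eef_pos: [0.4559, 0.2498, 0.3429]
orientation: [-179.7, 35.0, 166.8]
ft_force: [0.9, 0.3, -0.0]
grip_width: 0.0853
grip_force: 0.0
t 17.68 p [0.4567 0.2489 0.3472] rpy [179.8  35.2 166.2] F [ 0.6 -0.3 -0. ] w 0.0858 j [ 46.5  -2.3 -20.4  52.5 -29.9  55. ]
[0.4648 0.2733 0.3   ] -> [0.0511 0.0511 0.0796]
[0.4648 0.2733 0.176 ] -> [0.194  0.0504 0.2823]
[0.52077 0.25964 0.0943 ] -> [0.1939 0.05   0.4822]
[[-0.79353978  0.23746439  0.5602725 ]
 [ 0.19557685  0.97139255 -0.1347079 ]
 [-0.57623286  0.00268025 -0.81728117]] [ 0.5597 -0.1366 -0.817 ]
```

```bash
python3 -m jog '{"translation":[[0.07,0.02,0.1],[0.14,0.04,0.2],[0.194,0.05,0.282],[0.194,0.05,0.282],[0.194,0.05,0.282],[0.194,0.05,0.282]],"twist":[0,0,0,0,0,0]}' 1; python3 -c "
from h import *
to(case(-.08,.04,.176),case(.012,.04,.045),case(.035,.04,.012))"
```

```text
time_s: 18.42
eef_pos: [0.4656, 0.2744, 0.1776]
orientation: [179.6, 35.3, 166.1]
ft_force: [-1.4, -0.2, 0.6]
grip_width: 0.0854
grip_force: 0.0
t 18.43 p [0.4656 0.2744 0.1776] rpy [179.6  35.3 166.1] F [-1.4 -0.2  0.6] w 0.0854 j [ 48.    7.1 -37.4  26.7 -30.4  56.6]
[0.4648 0.2733 0.176 ] -> [ 0.0027 -0.0025  0.0021]
[0.554132 0.251496 0.045   ] -> [ 0.0039 -0.0039  0.3222]
[0.576465 0.246045 0.012   ] -> [ 0.0045 -0.0043  0.4026]
```

```bash
python3 -m jog '{"translation":[[0.002,-0.002,0.08],[0.003,-0.004,0.18],[0.003,-0.004,0.27],[0.004,-0.004,0.322],[0.004,-0.004,0.34],[0.004,-0.004,0.34]],"twist":[0,0,0,0,0,0]}' 1|grep -E "pos|ft"; python3 -m jog '{"translation":[[0,0,0.012],[0,0,0.024],[0,0,0.024]],"twist":[0,0,0]}' 1|grep -E "pos|ft";python3 -m jog '{"translation":[[0,0,0.012],[0,0,0.024],[0,0,0.038],[0,0,0.038]],"twist":[0,0,0,0]}' 1; python3 -c "
from h import *
to(case(.035,.04,.012))"
```

```text
eef_pos: [0.5576, 0.2487, 0.035]
ft_force: [0.1, 1.0, 0.3]
eef_pos: [0.5641, 0.2474, 0.0249]
ft_force: [-1.5, 2.1, 4.5]
time_s: 20.05
eef_pos: [0.5874, 0.2489, 0.025]
orientation: [179.1, 37.1, 165.6]
ft_force: [-12.9, 2.0, 57.6]
grip_width: 0.0854
grip_force: 28.9
t 20.05 p [0.5874 0.2489 0.025 ] rpy [179.1  37.1 165.6] F [-12.9   2.   57.6] w 0.0854 j [ 36.2  25.9 -43.4  -5.6 -27.1  43.8]
[0.576465 0.246045 0.012   ] -> [ 0.0314 -0.011   0.0087]
```

```bash
python3 -m jog '{"translation":[[0,0,-0.04],[0,0,-0.062],[0,0,-0.062]],"twist":[0,0,0]}' 1; python3 -c "
from h import *
s=telemetry.state();print(s['moment'],s['ft_force'])
p,R=st()[1:];print((p-C)@np.c_[cx,cy,zz],R.as_euler('xyz',degrees=True))
to(case(.035,.04,.012))"
```

```text
time_s: 20.42
eef_pos: [0.5563, 0.2483, 0.0339]
orientation: [-180.0, 35.1, 166.4]
ft_force: [0.1, 0.4, -0.3]
grip_width: 0.0854
grip_force: 0.0
[ 0.07685651  0.53564814 -0.03557102] [ 0.05017679  0.35361915 -0.32039356]
[0.01482768 0.03736905 0.03392146] [-179.97760148   35.0734007   166.37295879]
t 20.43 p [0.5563 0.2483 0.0339] rpy [-180.    35.1  166.4] F [ 0.1  0.4 -0.3] w 0.0854 j [ 37.7  23.2 -44.1  -1.  -26.7  45.7]
[0.576465 0.246045 0.012   ] -> [-0.0078  0.0051  0.059 ]
```

```bash
python3 -c "
from h import *
s=telemetry.state();print(s['moment']@cx,s['moment']@cy)";python3 -m jog '{"translation":[[0,0,0.012],[0,0,0.024],[0,0,0.024]],"twist":[0,0,0]}' 1; python3 -c "
from h import *
s=telemetry.state();print(s['moment']@cx,s['moment']@cy,s['ft_force'])"
```

```text
-0.05232093665424922 0.5383293405149427
time_s: 20.8
eef_pos: [0.5634, 0.246, 0.0227]
orientation: [-179.9, 35.0, 166.3]
ft_force: [0.4, 0.5, 0.7]
grip_width: 0.0853
grip_force: 0.1
0.019012177927834634 0.5690919365403425 [0.35897438 0.50808823 0.66212054]
```

```bash
python3 -m jog '{"translation":[[0,0,0.004],[0,0,0.008],[0,0,0.008]],"twist":[0,0,0]}' 1; python3 -c "
from h import *
s=telemetry.state();print(s['moment']@cx,s['moment']@cy,s['ft_force'])"
```

```text
time_s: 21.18
eef_pos: [0.566, 0.2457, 0.0219]
orientation: [-179.9, 35.2, 166.3]
ft_force: [-6.7, -0.6, 10.5]
grip_width: 0.0858
grip_force: 5.8
-0.7190341374952933 0.3939856750621737 [-6.74111428 -0.61628375 10.53497037]
```

```bash
python3 -m jog '{"translation":[[0,0,-0.04],[0,-0.05,-0.06],[0,-0.1,-0.06],[0,-0.1,-0.03],[0,-0.1,-0.01],[0,-0.1,-0.01]],"twist":[0,0,0,0,0,0]}' 1; python3 -c "
from h import *
p,R=st()[1:];print((p-C)@np.c_[cx,cy,zz])
to(case(.035,-.013,.012))"
```

```text
time_s: 21.92
eef_pos: [0.5513, 0.198, 0.0242]
orientation: [-179.9, 35.1, 166.3]
ft_force: [-0.9, -1.0, -0.2]
grip_width: 0.0854
grip_force: 0.0
[ 0.02191031 -0.01261822  0.02419732]
t 21.93 p [0.5513 0.198  0.0242] rpy [-179.9   35.1  166.3] F [-0.9 -1.  -0.2] w 0.0854 j [ 33.   22.2 -49.7  -7.6 -24.7  41. ]
[0.563904 0.194582 0.012   ] -> [-0.0074 -0.0007  0.035 ]
```

```bash
python3 -m jog '{"translation":[[0,0,0.008],[-0.003,0,0.018],[-0.005,0,0.018]],"twist":[0,0,0]}' 1|grep -E "pos|ft";  python3 -c "
from h import *
p,R=st()[1:];print((p-C)@np.c_[cx,cy,zz])
to(case(.035,-.013,.012))"
```

```text
eef_pos: [0.5584, 0.1965, 0.0188]
ft_force: [-0.4, -0.1, -0.2]
[ 0.0291168  -0.01239899  0.01881748]
t 22.3 p [0.5584 0.1965 0.0188] rpy [-180.    35.1  166.3] F [-0.4 -0.1 -0.2] w 0.0854 j [ 32.3  23.1 -49.5  -8.6 -24.4  40.3]
[0.563904 0.194582 0.012   ] -> [-0.0017 -0.0012  0.0179]
```

```bash
python3 -m jog '{"translation":[[0,0,0.008],[0,0,0.016],[0,0,0.016]],"twist":[0,0,0]}' 1|grep -E "pos|ft"; python3 -m jog '{"translation":[[0,0,0],[0,0,0],[0,0,0],[0,0,0],[0,0,0],[0,0,0]],"twist":[0,0,0,0,0,0]}' 0 30;  python3 -c "
from h import *
p,R=st()[1:];print((p-C)@np.c_[cx,cy,zz])
to(case(.035,-.013,.012))"
```

```text
eef_pos: [0.5626, 0.1952, 0.0121]
ft_force: [-0.2, -0.3, -0.2]
time_s: 23.42
eef_pos: [0.5634, 0.1961, 0.0131]
orientation: [179.9, 35.2, 166.3]
ft_force: [-0.7, 2.5, 3.9]
grip_width: 0.019
grip_force: 32.0
[ 0.03407309 -0.01163933  0.01310112]
t 23.43 p [0.5634 0.1961 0.0131] rpy [179.9  35.2 166.3] F [-0.7  2.5  3.9] w 0.019 j [ 31.9  24.1 -49.4  -9.8 -24.2  39.9]
[0.563904 0.194582 0.012   ] -> [-0.0002 -0.0027  0.0028]
```

```bash
python3 -m jog '{"translation":[[0,0,0],[0,0,0],[0,0,-0.02],[0,0,-0.06],[0,0,-0.12],[0,0,-0.2],[0,0,-0.3],[0,0,-0.4],[0,0,-0.4]],"twist":[0,0,0,0,0,0,0,0,0]}' 0 80;  python3 - <<'E'
from h import *
to([.564,-.132,.3])
for n in("top","scene"):
    p,d=cams.camera(n); lidang(n,p,d); cv2.imwrite(f"pics/{n}2.png",p)
a=cv2.imread("pics/top2.png")[150:350,150:410];b=cv2.imread("pics/scene2.png")[90:290,180:440]
cv2.imwrite("pics/c2.png",cv2.resize(np.vstack([a,b]),None,fx=1.45,fy=1.45))
E
```

```text
time_s: 24.55
eef_pos: [0.45, 0.2235, 0.1786]
orientation: [179.8, 35.2, 166.4]
ft_force: [0.3, 0.5, -2.2]
grip_width: 0.0182
grip_force: 78.6
t 24.55 p [0.45   0.2235 0.1786] rpy [179.8  35.2 166.4] F [ 0.3  0.5 -2.2] w 0.0182 j [ 44.5   2.2 -43.   24.2 -29.2  52.7]
[0.564, -0.132, 0.3] -> [-0.458  -0.6371  0.0238]
top 1298 lid rad 0.9503339368636146 z@hinge 0.011990114075611976
scene 2862 lid rad 0.9391669486502888 z@hinge 0.01730450517609417
```

View pics/c2.png

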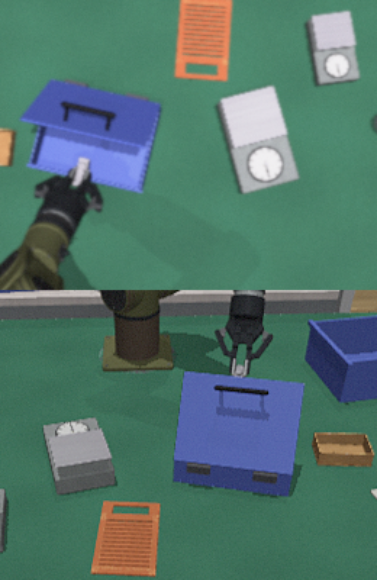

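The upper half of the crop shows the steel bar held in the fingers at about (80,170) and clear of the case. The lid is still up.

```bash
python3 -c "
from h import *
to(case(-.08,-.24,.26),[.567,-.133,.26],[.567,-.133,.15])"
```

```text
t 24.65 p [0.45   0.2221 0.1755] rpy [-179.9   35.   166.4] F [ 0.3 -0.6 -2.1] w 0.0179 j [ 44.4   2.5 -43.2  24.  -29.2  52.7]
[0.39844 0.00142 0.26   ] -> [-0.0999 -0.4533 -0.1358]
[0.567, -0.133, 0.26] -> [-0.42   -0.6351  0.0888]
[0.567, -0.133, 0.15] -> [-0.2936 -0.6349  0.269 ]
```

```bash
python3 -m jog '{"translation":[[-0.03,-0.08,-0.04],[-0.05,-0.17,-0.08],[-0.08,-0.26,-0.12],[-0.09,-0.35,-0.136],[-0.1,-0.453,-0.136],[-0.16,-0.49,-0.09],[-0.24,-0.54,-0.04],[-0.33,-0.59,0.03],[-0.4,-0.625,0.08],[-0.42,-0.635,0.089]],"twist":[0,0,0,0,0,0,0,0,0,0]}' 0 80;  python3 - <<'E'
from h import *
p,d=cams.camera("top");cv2.imwrite("pics/t3.png",cv2.resize(p[150:300,250:400],None,fx=3,fy=3))
to([.567,-.133,.15],[.567,-.133,.095])
E
```

```text
time_s: 25.9
eef_pos: [0.568, -0.1355, 0.2568]
orientation: [-179.9, 34.8, 166.1]
ft_force: [-0.2, 0.5, -2.0]
grip_width: 0.018
grip_force: 78.7
t 25.95 p [ 0.5682 -0.1352  0.2575] rpy [-179.9   34.8  166.2] F [ 1.  -1.6 -1.5] w 0.0182 j [-13.1  -2.2 -36.2  21.2  -0.5   0.6]
[0.567, -0.133, 0.15] -> [0.1256 0.0039 0.1745]
[0.567, -0.133, 0.095] -> [0.1884 0.004  0.2648]
```

View pics/t3.png

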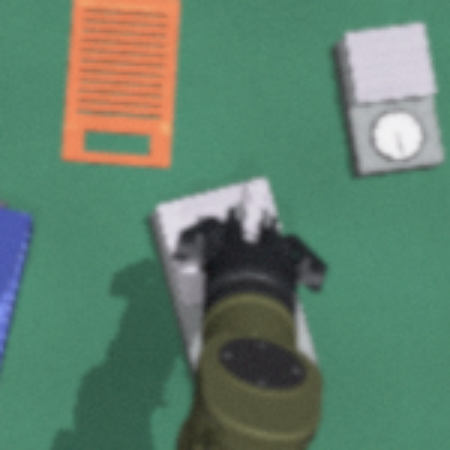

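The crop shows the gripper over the large scale's pan, with the bar's far end at about (250,195). Next I'll check where the bar sits relative to the TCP.

```bash
python3 - <<'E'
from h import *
p,d=cams.camera("top");X=cloud("top",d);s,t,R=st()
Q=(X-t)@np.c_[cx,cy,zz]*1000
for n in ("top","scene"):
    if n=="scene":
        p,d=cams.camera(n);X=cloud(n,d);Q=(X-t)@np.c_[cx,cy,zz]*1000
    m=(d>0)&(abs(Q[...,1])<14)&(Q[...,0]>-60)&(Q[...,0]<60)&(abs(Q[...,2])<32)
    q=Q[m];print(n,len(q),"cx max/min",np.percentile(q[:,0],[1,50,98]).round(1),"z",np.percentile(q[:,2],[2,25,50,75,98]).round(1))
    f=q[q[:,0]>12];print(np.c_[f[np.argsort(f[:,0])][::max(1,len(f)//10)]].round(0).tolist())
E
```

```text
top 150 cx max/min [-25.9  -0.6  24.6] z [ 8.  12.6 16.3 18.9 30. ]
[[12.0, -6.0, 17.0], [13.0, 5.0, 12.0], [14.0, -9.0, 9.0], [15.0, 3.0, 19.0], [16.0, -8.0, 13.0], [18.0, -3.0, 11.0], [19.0, 3.0, 14.0], [20.0, -11.0, 13.0], [21.0, -2.0, 11.0], [22.0, 6.0, 11.0], [23.0, -1.0, 15.0], [23.0, -4.0, 15.0], [25.0, -10.0, 12.0]]
scene 170 cx max/min [-21.4   9.8  28.9] z [-7.6  4.7 13.4 19.  30.5]
[[12.0, 4.0, 19.0], [16.0, 8.0, 12.0], [19.0, -3.0, 16.0], [20.0, 10.0, -5.0], [22.0, 8.0, -10.0], [25.0, -9.0, -1.0], [25.0, 4.0, 4.0], [26.0, 10.0, 8.0], [26.0, 1.0, 4.0], [27.0, -4.0, 7.0], [28.0, -8.0, -2.0], [32.0, 9.0, 5.0]]
```

```bash
python3 -m jog '{"translation":[[0.04,0.001,0.06],[0.08,0.002,0.12],[0.12,0.003,0.17],[0.155,0.004,0.22],[0.175,0.004,0.25],[0.186,0.005,0.262],[0.186,0.005,0.262]],"twist":[0,0,0,0,0,0,0]}' 0 80;  python3 -c "
from h import *
to([.565,-.132,.09],[.565,-.132,.083])"
```

```text
time_s: 26.92
eef_pos: [0.5663, -0.1292, 0.0992]
orientation: [-180.0, 35.0, 166.4]
ft_force: [-0.0, -0.7, -2.7]
grip_width: 0.0181
grip_force: 78.8
t 26.93 p [ 0.5663 -0.1292  0.0992] rpy [-180.    35.   166.4] F [-0.  -0.7 -2.7] w 0.0181 j [-12.5  10.  -53.   -7.9  -0.7   0.9]
[0.565, -0.132, 0.09] -> [ 0.0115 -0.0061  0.0144]
[0.565, -0.132, 0.083] -> [ 0.0195 -0.0061  0.0258]
```

```bash
python3 -m jog '{"translation":[[0.005,-0.003,0.007],[0.0115,-0.006,0.0144],[0.0115,-0.006,0.0144]],"twist":[0,0,0]}' 0 80 | grep -E "pos|ft"; python3 -m jog '{"translation":[[0.003,0,0.003],[0.005,0,0.007],[0.008,0,0.0114],[0.008,0,0.0114],[0.008,0,0.0114]],"twist":[0,0,0,0,0]}' 0 80 | grep -E "pos|ft"; python3 - <<'E'
from h import *
to([.565,-.132,.08])
for n in("top","scene"):
    p,d=cams.camera(n);X=cloud(n,d);z=X[...,2]
    ax=np.array([.971,.238,0]);ay=np.array([-.238,.971,0]);Q=X-np.array([.566,-.132,0])
    a=Q@ax;b=Q@ay
    m=(d>0)&(abs(a)<.053)&(abs(b)<.058)&(abs(b)>.03)&(z>.05)&(z<.085);print(n,m.sum(),np.percentile(z[m],[20,50,80]))
E
```

```text
eef_pos: [0.5658, -0.1329, 0.0903]
ft_force: [-0.1, 0.1, -2.6]
eef_pos: [0.5665, -0.1328, 0.0838]
ft_force: [-0.2, 0.0, -0.7]
t 27.93 p [ 0.5665 -0.1328  0.0838] rpy [-180.    35.1  166.3] F [-0.2  0.  -0.7] w 0.0179 j [-13.   11.9 -54.3 -11.3  -0.4   0.6]
[0.565, -0.132, 0.08] -> [0.007  0.0009 0.0043]
top 395 [0.07160978 0.0738526  0.07635374]
scene 357 [0.07314586 0.07446439 0.07585812]
```

```bash
python3 -m jog '{"translation":[[0.002,0,0.002],[0.003,0,0.004],[0.003,0,0.004],[0.003,0,0.004]],"twist":[0,0,0,0]}' 0 20 | grep -E "pos|ft"; python3 -m jog '{"translation":[[0,0,0],[0,0,0],[0,0,0],[0,0,0]],"twist":[0,0,0,0]}' 0.4 20 ; python3 -m jog '{"translation":[[0,0,-0.01],[0,0,-0.03],[0,0,-0.07],[0,0,-0.14],[0,0,-0.24],[0,0,-0.34],[0,0,-0.34],[0,0,-0.34]],"twist":[0,0,0,0,0,0,0,0]}' 0.4;python3 - <<'E'
from h import *
for n in("top","scene"):
    p,d=cams.camera(n);cv2.imwrite(f"pics/{n}4.png",p);lidang(n,p,d);X=cloud(n,d);z=X[...,2]
    ax=np.array([.971,.238,0]);ay=np.array([-.238,.971,0]);Q=X-np.array([.566,-.132,0])
    a=Q@ax;b=Q@ay
    m=(d>0)&(abs(a)<.053)&(abs(b)<.058)&(abs(b)>.03)&(z>.05)&(z<.085);print(n,m.sum(),np.percentile(z[m],[20,50,80]))
    m=(d>0)&(abs(a)<.06)&(abs(b)<.06)&(z>.085)&(z<.12);print("weight",m.sum(),X[m].mean(0) if m.any() else 0)
a=cv2.imread("pics/top4.png")[150:350,150:410];b=cv2.imread("pics/scene4.png")[90:290,180:440]
cv2.imwrite("pics/c4.png",cv2.resize(np.vstack([a,b]),None,fx=1.45,fy=1.45))
E
```

```text
eef_pos: [0.5665, -0.1328, 0.0814]
ft_force: [1.3, -0.9, -0.5]
time_s: 29.02
eef_pos: [0.5661, -0.1327, 0.0811]
orientation: [-180.0, 35.1, 166.3]
ft_force: [-0.1, -0.4, 0.5]
grip_width: 0.0342
grip_force: 0.0
time_s: 30.02
eef_pos: [0.471, -0.1095, 0.2207]
orientation: [-180.0, 35.2, 166.3]
ft_force: [-0.4, -1.0, -0.4]
grip_width: 0.0338
grip_force: 0.0
top 1324 lid rad 0.947433112606275 z@hinge 0.012795372722205465
top 583 [0.06860193 0.07080939 0.07289018]
weight 117 [ 0.56177099 -0.13188622  0.09493873]
scene 2766 lid rad 0.941725123989817 z@hinge 0.01706087993688687
scene 359 [0.06983029 0.07110598 0.07246146]
weight 87 [ 0.57256958 -0.13133852  0.09421634]
```

View pics/c4.png

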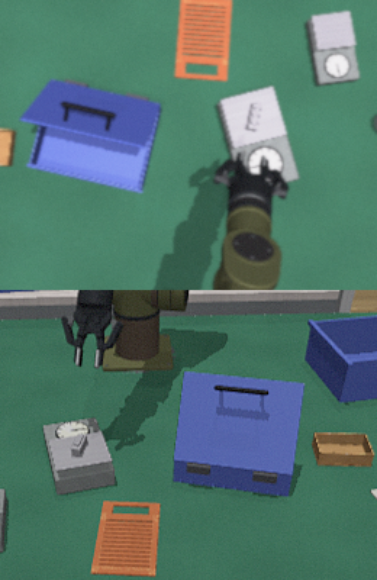

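The picture shows the bar resting in the middle of the large scale's pan at (257,117). The pan has sunk about 8 mm, the lid is up on its stop, and the gripper is clear of everything.

```bash
python3 -c "
from cell import ctrl;print(ctrl.job_done())"
```

```text
the job is handed in; nothing more can be done
None
```

The lid is up on its stop and the check weight rests on the large scale's pan (sunk about 8 mm, not bottomed); the job was handed in at about 30 s, with one finger having briefly pressed down at about 58 N, most likely onto the weight, during the search.

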